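# Bolt a wooden block into the holding jig

### The arm

A 6-joint arm with a two-finger parallel gripper is mounted at the origin on a cart in front of the work surface, level with it; the furniture and walls round the work are solid. World frame = base frame: x ahead of the robot, y to its left, z up, the work surface at z = 0. Lengths are in m, angles in rad, forces in N, time in s.
With the tool pointing down it reaches from about 0.375 to 0.9 m from the base axis. Payload 3.1 kg.
Tool frame: the origin (TCP) lies at the very end of the fingers, on their centre line; the grasp point (between the pads) lies 19 mm behind it; z points along the fingers, y is the direction in which the jaws open and shut (so a half turn about z gives the same grasp; the last joint's range is limited). The gripper opens to 85 mm and grips with 20 to 120 N. Pads are 22 mm wide; open, the fingers measure 114 mm over their backs; the gripper's body (76 mm by 85 mm) begins 54 mm behind the grasp point. The pads swing forward as they close: fully open they stand 13 mm farther back than shut.
Start: joints at [-1.401, 0.527, 1.433, -0, 1.181, -0.178], TCP at [0.213, -0.588, 0.231] pointing down, gripper open.
Joint ranges: [-3.08, 3.08], [-0.75, 2.2], [0.22, 2.44], [-1.43, 4.57], [0, 2.65], [-2.85, 2.85]. Speed limits (rad/s): [2.79, 2.79, 3.14, 3.14, 3.14, 3.14].

### API

Orientations are given as a unit quaternion [x, y, z, w].
In Python, from station import manip gives the robot as it stands. The module is installed in compiled form; this text tells all that it offers.
- The arm moves only by the tool send_rows, never from a script. Its argument "commands" is a list of rows, each an object with "delta_pos": the shift along the world's x, y, z in cm, a list of three; "yaw": the turn about the world's z in rad. A call has 1 to 10 rows; each row shifts and turns the pose as measured when the row begins; what a row does not reach is not made up. A row lasts 1/8 s, in which the tool goes at most 62.5 mm and 10.7 degrees, less where a joint would pass 70% of its speed; a pose out of reach is approached as far as the arm can. A call is refused whole if a number of a shift passes 6.25 or a number of a turn 0.188, either way. A call with a gripper value outside its range is refused whole. "grip" is the closure, from -1 (fully open) to 1 (shut), set as the call begins (left out, the last holds). The fingers move at their own pace and stop on an object; "force" is the grip in N (left out, the last holds). Time passes only in rows, so rows that do not move let the fingers close. It gives the time, the measured TCP pose, the force and the opening at its end, in the units of the state.
- manip.sense(): the state, without advancing time (a new reading comes with each control period).
- manip.snapshot(name): name is "scene" or "top"; returns the picture (480x640x3 uint8, blue, green, red); there is no depth.
- manip.get_calibration(name): a dict with "fx", "fy", "cx", "cy" (pixels), "world_to_cam" (4x4, takes a point from world to camera coordinates). Camera axes: x right, y down, z forward; pixel columns grow to the right and rows downward; lengths in m; the calibration is good to about 2 mm. A picture is of the moment at which its call begins. get_calibration takes no time and is no camera call.
- manip.sign_off(): hands the job in, once; it reports no verdict.
The state is a dict: "t": time; "q": joint angles; "qd": joint speeds; "tau": joint torques, N m; "tcp_pos": TCP position; "tool_rot": TCP orientation; "force": force on the tool from outside, world axes, zero at the start; "ft_torque": the same for the moment, N m; "finger_gap": opening from 0.0 (shut) to 1.0 (fully open).
Only numpy, scipy, OpenCV 4.12 (cv2) and the standard library are available. Lean on these libraries where they do the work, as an engineer would, in place of code of your own. Each camera call takes 0.05 s, during which the arm holds its last target. There are 200 camera calls.

### The job

One of the three loose offcuts is the right size to fill the pocket of the wooden holding jig. Draw the jig's sliding bolt fully back, seat that block flat and square on the pocket floor, let go of it, then push the bolt fully home over it so that it cannot lift out. Leave the other two offcuts and everything else on the bench where they are.

Things in the scene. Friction and masses are not known exactly. Their poses are not given: they have to be found in the camera images.
- block: the offcut that fits: striped brown wood block, 45 x 90 x 28 mm (its x, y, z), lying flat on the bench; origin at the centre of its underside, y along its 90 mm length, z up. Take it across the 45 mm width.
- long_offcut: plain pale square-section offcut, 32 x 110 x 32 mm (x, y, z), too long for the pocket; origin at the centre of its underside; stays where it is
- tall_offcut: dark red-brown offcut, 40 x 80 x 40 mm (x, y, z), too small for the pocket and too tall for the bolt; origin at the centre of its underside; stays where it is
- jig: the wooden jig, a board 100 x 217 x 12 mm fixed to the bench; origin on the bench under the pocket centre, axes as the pocket's. Beyond the pocket's +y end, from y = 64 to 149 mm, stands the guide of the bolt, 64 mm wide; the steel lips on top of it are 59 mm above the bench.
- pocket (a point): centre of the pocket's floor, 12 mm above the bench. Pocket 48 mm along the point's x, 93 mm along its y; walls 15 mm high above the floor, their upper 4 mm sloping outward as a lead-in. Each long wall (x = +-24 to +-40 mm) has a 51 mm wide gap in the middle, open down to the floor, for the fingers.
- knob (a point): on the axis of the bolt's upright round knob, 65 mm above the pocket floor; the knob is 22 mm thick, from 49 to 76 mm above that floor. The bolt is a flat pale bar 34 x 92 x 10 mm sliding along the pocket's y over its +y end, underside 31 mm above the pocket floor (3 mm over the seated block); its front end lies 45 mm on the -y side of the knob.
- bolt (a joint): slide of the bolt in m: 0 = drawn fully back (front end at y = 58 mm from the pocket centre, knob at y = 103 mm), 0.045 = fully home over the pocket (front end at y = 13 mm, knob at y = 58 mm); it stays where it is left, friction about 3 N
- tape: yellow and black tape measure standing on edge, 35 x 85 x 62 mm; bystander, origin under it
- sander: cork sanding block 60 x 112 x 36 mm; bystander, origin under its centre
Not all that is in view belongs to the job. Leave any blue look-alike of the block alone.

How it is judged:
On the way, in this order (a step that is already met when the one before it is completed fails the run):
1. the bolt is drawn back clear of the pocket (value of joint bolt below 0.012 m), for 0.1 s.
2. the block is seated flat and square on the pocket floor and let go, the bolt still back (x of block in the frame of pocket between -0.003 and 0.003 m and y of block in the frame of pocket between -0.003 and 0.003 m and z of block in the frame of pocket between -0.002 and 0.002 m and angle between the x axis of block and the x axis of pocket, either way round below 0.06 rad and angle between block's own z axis and vertical below 0.04 rad and value of joint bolt below 0.014 m and contact force between block and the fingers below 0.05 N), for 0.2 s.
At the end, for the whole second after the job is handed in: The 45 x 90 x 28 mm block rests in the pocket: its origin within 3 mm of the pocket centre along x and y and within 2 mm of the floor in height, its sides within 0.06 rad of the pocket's and level within 0.04 rad, at rest; the bolt is home over it (joint above 0.040 m) (x of block in the frame of pocket between -0.003 and 0.003 m and y of block in the frame of pocket between -0.003 and 0.003 m and z of block in the frame of pocket between -0.002 and 0.002 m and angle between the x axis of block and the x axis of pocket, either way round below 0.06 rad and angle between block's own z axis and vertical below 0.04 rad and value of joint bolt above 0.04 m and linear speed of block below 0.01 m/s); the robot touches nothing.
It fails at once if the long offcut is moved by more than 30 mm (distance of long_offcut from where it was at the start of the episode above 0.03 m).
It fails at once if the tall offcut is moved by more than 30 mm (distance of tall_offcut from where it was at the start of the episode above 0.03 m).
It fails at once if the tape measure is moved by more than 30 mm (distance of tape from where it was at the start of the episode above 0.03 m).
It fails at once if the sanding block is moved by more than 30 mm (distance of sander from where it was at the start of the episode above 0.03 m).
It also fails if it takes over 61 s, if anything falls off the work surface, if the arm or the gripper's body presses on something with over 40 N, if the wrist force passes 120 N, or if a joint passes its speed limit or range.

## Working session

There is one attempt and no reset: what is moved stays moved. The work goes in short steps, Python scripts to look and compute and a tool call to move; the robot and the scene stay as the last step left them, time stands still between calls to the robot, and variables do not carry over. Pictures are saved under pics/ and viewed, about 8 in all and at most 12, crops included, and the job is handed in when it is done.

Besides the shell and the picture viewer there is one more tool, called after "Call:" by a JSON object that holds its "fn" and its "kwargs", one argument or row to a line. send_rows: Moves the arm, as the interface text tells. Its arguments: {"type":"object","properties":{"commands":{"type":"array","items":{"type":"object","properties":{"delta_pos":{"type":"array","items":{"type":"number"}},"yaw":{"type":"number"}}}},"grip":{"type":"number"},"force":{"type":"number"}},"required":["commands"]}

```bash
mkdir -p pics; cat > h.py <<'E'
import numpy as np, cv2
from station import manip
def cal(n):
    c=manip.get_calibration(n); return c, np.array(c["world_to_cam"])
def ray(n,u,v,z):
    c,T=cal(n); d=T[:3,:3].T@np.array([(u-c["cx"])/c["fx"],(v-c["cy"])/c["fy"],1.]); o=-T[:3,:3].T@T[:3,3]
    return o+d*(z-o[2])/d[2]
def proj(n,p):
    c,T=cal(n); q=T[:3,:3]@np.array(p)+T[:3,3]; return c["fx"]*q[0]/q[2]+c["cx"],c["fy"]*q[1]/q[2]+c["cy"]
E
python3 - <<'E'
from h import *
for n in("top","scene"):
    im=manip.snapshot(n); cv2.imwrite(f"pics/{n}0.png",im)
    c,T=cal(n); print(n,c["fx"],-T[:3,:3].T@T[:3,3],T[2,:3])
s=manip.sense(); print(s["t"],s["tcp_pos"],s["tool_rot"],s["finger_gap"])
E
```

```text
top 606.8407147489463 [ 0.33179414 -0.11904176  1.52252535] [ 0.13261464  0.00376832 -0.99116051]
scene 606.783986662212 [-0.54409511  0.75166316  0.79648968] [ 0.68887601 -0.56083715 -0.45925105]
0.1 [ 0.2129373  -0.58691146  0.23042535] [ 9.84913048e-01  1.73047130e-01 -9.01844137e-07 -9.89309359e-04] 1.0026411005538112
```

View pics/top0.png

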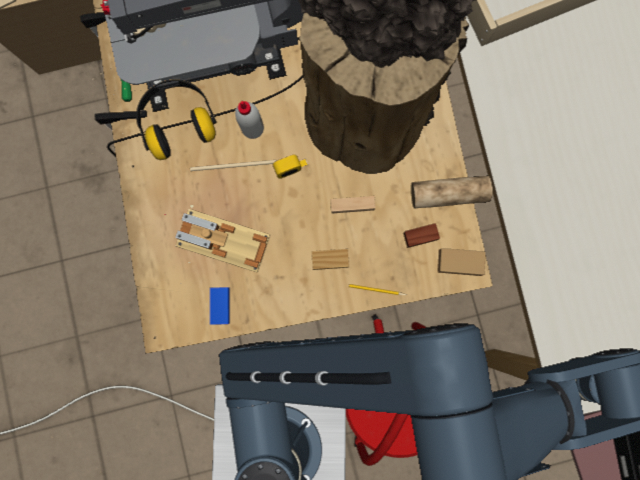

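View pics/scene0.png

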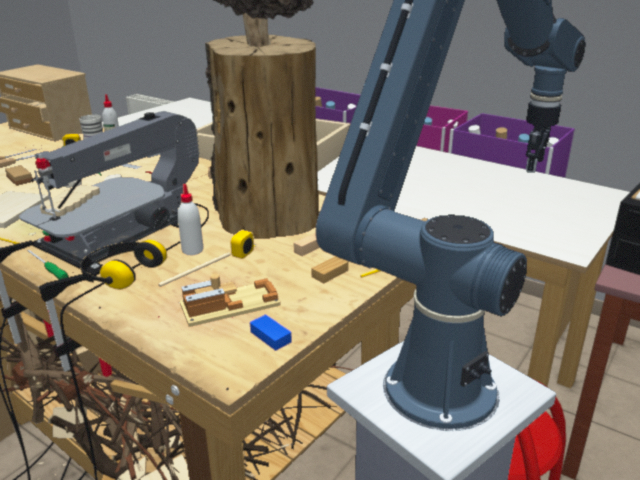

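The top view shows these candidates: striped brown block at (330,259), pale long offcut at (353,205), dark red tall offcut at (422,235), blue look-alike at (220,306) and cork sander at (462,261). The striped one at (330,259) fits the description by colour and proportions. The jig is at (222,239), with its guide (+y) to the left. I'll enlarge a crop to confirm.

```bash
python3 - <<'E'
from h import *
im=cv2.imread("pics/top0.png")
a=cv2.resize(im[200:280,168:278],None,fx=7,fy=7,interpolation=cv2.INTER_CUBIC)[:, :770]
b=cv2.resize(im[240:280,300:360],None,fx=6,fy=6,interpolation=cv2.INTER_CUBIC)
c=np.zeros((600,800,3),np.uint8); a=cv2.resize(im[200:280,168:278],(495,360),interpolation=cv2.INTER_CUBIC)
a=cv2.resize(im[200:275,168:278],(792,540),interpolation=cv2.INTER_CUBIC)
c[:540,:792]=a; c[:]=c; b=cv2.resize(im[240:280,304:358],(270,200),interpolation=cv2.INTER_CUBIC); c[400:600,0:270]=b
cv2.imwrite("pics/crop1.png",c)
# block: differ from bench colour
hsv=cv2.cvtColor(im,cv2.COLOR_BGR2LAB).astype(int)
roi=hsv[240:280,300:360]; bg=np.median(np.vstack([roi[:3].reshape(-1,3),roi[-3:].reshape(-1,3)]),0)
m=(np.abs(roi-bg).sum(2)>28).astype(np.uint8); m=cv2.morphologyEx(m,cv2.MORPH_CLOSE,np.ones((5,5)));m=cv2.morphologyEx(m,cv2.MORPH_OPEN,np.ones((5,5)))
cs,_=cv2.findContours(m,0,2); k=max(cs,key=cv2.contourArea)
r=cv2.minAreaRect(k); box=cv2.boxPoints(r)+[300,240]; print(r,box)
P=np.array([ray("top",u,v,.028) for u,v in box]); print(P, P.mean(0), np.linalg.norm(np.diff(P,axis=0),axis=1))
E
```

```text
((30.115049362182617, 19.225662231445312), (18.824878692626953, 35.98678207397461), 86.18592071533203) [[311.53540325 251.03097343]
 [347.44248199 248.63716698]
 [348.69469452 267.42035103]
 [312.78761673 269.81415749]]
[[ 0.47806626 -0.07584441  0.028     ]
 [ 0.48468097 -0.16462189  0.028     ]
 [ 0.43820497 -0.16785993  0.028     ]
 [ 0.4316342  -0.07944631  0.028     ]] [ 0.4581466  -0.12194314  0.028     ] [0.08902357 0.04658866 0.08865745]
```

View pics/crop1.png

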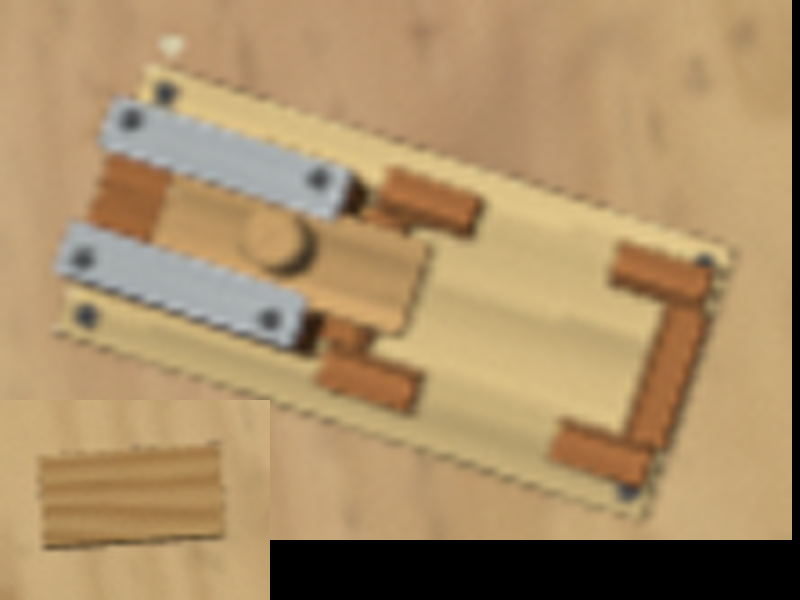

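The crop confirms the striped, undyed block at (330,259): it measures 89 x 46 mm with yaw about 0.074. It also shows the jig pocket to the right and the bolt and guide to the left, with the knob at crop (275,238). Next I'll fit sub-pixel edges to the jig and the block.

```bash
cat > fit.py <<'E'
from h import *
from scipy.ndimage import map_coordinates
def edge(im,p,q,z,w=3.,cam="top",pol=None):
    "strongest gradient near segment p-q -> line in world at height z (point, dir)"
    g=cv2.GaussianBlur(im,(0,0),.7).astype(float); p,q=np.array(p,float),np.array(q,float)
    d=(q-p)/np.linalg.norm(q-p); n=np.array([-d[1],d[0]]); t=np.linspace(.1,.9,40); s=np.arange(-w,w+.01,.1)
    S=(p+t[:,None]*(q-p))[:,None]+s[None,:,None]*n
    pr=np.stack([map_coordinates(g[...,c],[S[...,1],S[...,0]],order=1) for c in range(3)],-1)
    G=np.linalg.norm(np.gradient(pr,.1,axis=1),axis=2); k=G.argmax(1)
    x=np.array([S[i,k[i]] for i in range(len(t))])
    W=np.array([ray(cam,u,v,z)[:2] for u,v in x]).astype(np.float32)
    l=cv2.fitLine(W,cv2.DIST_HUBER,0,.0005,.001).ravel(); return l[2:],l[:2],np.median(s[k])
def meet(a,b):
    M=np.array([a[1],-b[1]]).T; return a[0]+np.linalg.solve(M,b[0]-a[0])[0]*a[1]
def quad(im,C,z):
    E=[edge(im,C[i],C[(i+1)%4],z) for i in range(4)]
    for e in E: print("ang",round(float(np.degrees(np.arctan2(e[1][1],e[1][0]))),2),"off",round(float(e[2]),2))
    return np.array([meet(E[i-1],E[i]) for i in range(4)])
E
python3 - <<'E'
from fit import *
im=cv2.imread("pics/top0.png")
f=lambda L:[(168+x/7.2-.4,200+y/7.2-.4) for x,y in L]
Q=quad(im,f([(150,65),(735,250),(645,520),(55,335)]),.012); print(Q.round(4),np.linalg.norm(Q-np.roll(Q,-1,0),axis=1).round(4))
B=quad(im,[(311.5,251),(347.4,248.6),(348.7,267),(312.8,269.5)],.028); print(B.round(4),np.linalg.norm(B-np.roll(B,-1,0),axis=1).round(4),B.mean(0))
yj=(Q[0]+Q[3]-Q[1]-Q[2]);yj/=np.linalg.norm(yj);xj=np.array([yj[1],-yj[0]]); c=Q.mean(0)
print("jig yaw",np.arctan2(-yj[0],yj[1]),"pocket by board",c-yj*.0405)
O=c-yj*.0405
for nm,p,z in [("knob",(275,238),.088),("front a",(430,248),.053),("front b",(405,330),.053),("lip FL",(355,165),.059),("lipFR",(300,345),.059),("w1",(390,168),.027),("w2",(482,200),.027),("w3",(620,242),.027),("w4",(712,270),.027),("w5",(665,450),.027),("w6",(555,420),.027),("w7 ",(423,372),.027),("e in",(680,303),.027),("e in2",(632,440),.027)]:
    u,v=f([p])[0]; w=ray("top",u,v,z)[:2]-O; print(nm,(w@xj*1000).round(1),(w@yj*1000).round(1))
E
```

```text
ang 72.36 off 0.1
ang -16.94 off -0.25
ang 72.85 off 0.8
ang -18.77 off -1.05
[[0.5853 0.2376]
 [0.5194 0.0302]
 [0.4275 0.0581]
 [0.4926 0.2691]] [0.2177 0.096  0.2208 0.0979]
ang -84.39 off -0.35
ang 3.63 off 0.0
ang -86.42 off -0.3
ang 0.92 off -0.75
[[ 0.4779 -0.0748]
 [ 0.4868 -0.1648]
 [ 0.4379 -0.1679]
 [ 0.4321 -0.0756]] [0.0904 0.049  0.0925 0.0458] [ 0.4586824  -0.12075989]
jig yaw -0.30362165 pocket by board [0.49409395 0.11010303]
knob -0.1 68.1
front a 14.8 25.0
front b -14.2 23.9
lip FL 33.4 57.3
lipFR -30.1 54.8
w1 38.8 52.5
w2 37.9 18.5
w3 38.7 -31.6
w4 39.2 -64.9
w5 -24.7 -69.4
w6 -26.5 -30.2
w7  -24.7 18.4
e in 24.9 -58.1
e in2 -24.9 -57.5
```

Call:
{"fn": "send_rows", "kwargs": {
  "commands": [
    {"delta_pos":[4,5,0],"yaw":-0.065},
    {"delta_pos":[4,5,0],"yaw":-0.065},
    {"delta_pos":[4,5,0],"yaw":-0.065},
    {"delta_pos":[4,5,0],"yaw":-0.065},
    {"delta_pos":[3,5.5,0],"yaw":-0.065},
    {"delta_pos":[2,5.5,0],"yaw":-0.065},
    {"delta_pos":[1.5,5.5,0],"yaw":-0.065},
    {"delta_pos":[1.5,5.5,0],"yaw":-0.065},
    {"delta_pos":[1.5,5.5,0],"yaw":-0.065},
    {"delta_pos":[1.5,5.5,0],"yaw":-0.065}
  ],
  "grip": -1,
  "force": 40
}}

```text
t: 1.35
tcp_pos: [0.4809, -0.0525, 0.2272]
tool_rot: [0.986, -0.166, 0.0, -0.001]
force: [-0.4, -0.3, 0.5]
finger_gap: 0.996
```

```bash
python3 - <<'E'
from fit import *
im=cv2.imread("pics/top0.png")
f=lambda x,y:(168+x/7.2-.4,200+y/7.2-.4)
a=1.267; yj=np.array([np.cos(a),np.sin(a)]);xj=np.array([yj[1],-yj[0]]); O=np.array([.4941,.1101])
for nm,p,q,z,w in [("gap- up",(622,242),(608,285),.027,2.5),("gap- low",(565,420),(551,458),.027,2.5),("gap+ up top",(482,200),(468,235),.027,2.5),("gap+ low",(423,372),(409,410),.027,2.5),
 ("end inner",(668,310),(633,430),.027,2),("end outer",(710,300),(662,445),.027,2.5),("wall up outer",(625,240),(710,268),.027,2),("wall up outer2",(390,167),(480,198),.027,2),("bolt front",(428,252),(404,328),.053,2),("lip up front",(357,172),(340,215),.059,2),("lip low front",(308,298),(295,345),.059,2),("lip up outer",(125,97),(345,165),.059,2),("lip low inner",(80,222),(300,294),.059,2),("lip up inner",(110,150),(325,216),.059,2),("bolt up edge",(350,222),(425,246),.053,2),("bolt low",(320,305),(400,332),.053,2)]:
    e=edge(im,f(*p),f(*q),z,w); r=e[0]-O; print(nm,"x",(r@xj*1e3).round(1),"y",(r@yj*1e3).round(1),"ang",np.degrees(np.arctan2(e[1]@xj,e[1]@yj)).round(1),"off",e[2].round(2))
E
```

```text
gap- up x 32.3 y -32.0 ang 85.8 off 0.1
gap- low x -32.3 y -31.6 ang 107.0 off 0.75
gap+ up top x 31.3 y 17.4 ang 96.1 off -0.6
gap+ low x -32.2 y 17.2 ang 87.2 off -0.6
end inner x 0.4 y -52.5 ang 89.2 off 1.35
end outer x 1.7 y -71.4 ang 89.5 off -1.5
wall up outer x 40.4 y -48.7 ang -3.5 off -0.25
wall up outer2 x 39.9 y 38.1 ang 1.5 off -0.5
bolt front x 0.2 y 22.2 ang 88.0 off -1.1
lip up front x 25.1 y 57.7 ang 88.5 off 0.55
lip low front x -23.5 y 57.4 ang 91.9 off 0.2
lip up outer x 31.9 y 98.3 ang 1.0 off 0.1
lip low inner x -13.2 y 107.2 ang -1.7 off -0.2
lip up inner x 13.4 y 99.4 ang -0.6 off 0.0
bolt up edge x 17.3 y 40.9 ang -13.5 off -0.8
bolt low x -16.4 y 40.1 ang -0.4 off 0.5
```

Call:
{"fn": "send_rows", "kwargs": {
  "commands": [
    {"delta_pos":[0.7,4.5,0],"yaw":0.01},
    {"delta_pos":[0.7,4.5,0],"yaw":0.01},
    {"delta_pos":[0.7,4.5,0],"yaw":0.01},
    {"delta_pos":[0.7,4.5,-1]},
    {"delta_pos":[0.6,4.7,-3]},
    {"delta_pos":[0,0,-4]},
    {"delta_pos":[0,0,-3]},
    {"delta_pos":[0,0,0]}
  ]
}}

```text
validation failed for argument at $.co...
```

Call:
{"fn": "send_rows", "kwargs": {
  "commands": [
    {"delta_pos":[0.7,4.5,0],"yaw":0.01},
    {"delta_pos":[0.7,4.5,0],"yaw":0.01},
    {"delta_pos":[0.7,4.5,0],"yaw":0.01},
    {"delta_pos":[0.7,4.5,-1],"yaw":0},
    {"delta_pos":[0.6,4.7,-3],"yaw":0},
    {"delta_pos":[0,0,-4],"yaw":0},
    {"delta_pos":[0,0,-3],"yaw":0},
    {"delta_pos":[0,0,0],"yaw":0}
  ]
}}

```text
t: 2.35
tcp_pos: [0.515, 0.1878, 0.1132]
tool_rot: [0.989, -0.147, 0.001, -0.001]
force: [0.1, -0.5, -0.2]
finger_gap: 1.008
```

Call:
{"fn": "send_rows", "kwargs": {
  "commands": [
    {"delta_pos":[0,-1.3,-1],"yaw":0},
    {"delta_pos":[0,0,-2],"yaw":0},
    {"delta_pos":[0,0,-1.5],"yaw":0},
    {"delta_pos":[0,0,0],"yaw":0}
  ]
}}

```text
t: 2.85
tcp_pos: [0.5179, 0.1719, 0.0698]
tool_rot: [0.989, -0.148, 0.004, -0.002]
force: [-0.2, 0.2, -0.8]
finger_gap: 0.998
```

```bash
python3 - <<'E'
from h import *
s=manip.sense(); print(s["t"],s["tcp_pos"],s["tool_rot"])
a=manip.snapshot("scene")[220:350,140:320]; cv2.imwrite("pics/s1.png",cv2.resize(a,(800,578),interpolation=cv2.INTER_CUBIC))
E
```

```text
2.85 [0.51786522 0.17187212 0.0697674 ] [ 0.98902825 -0.14765688  0.00412884 -0.00187695]
```

View pics/s1.png

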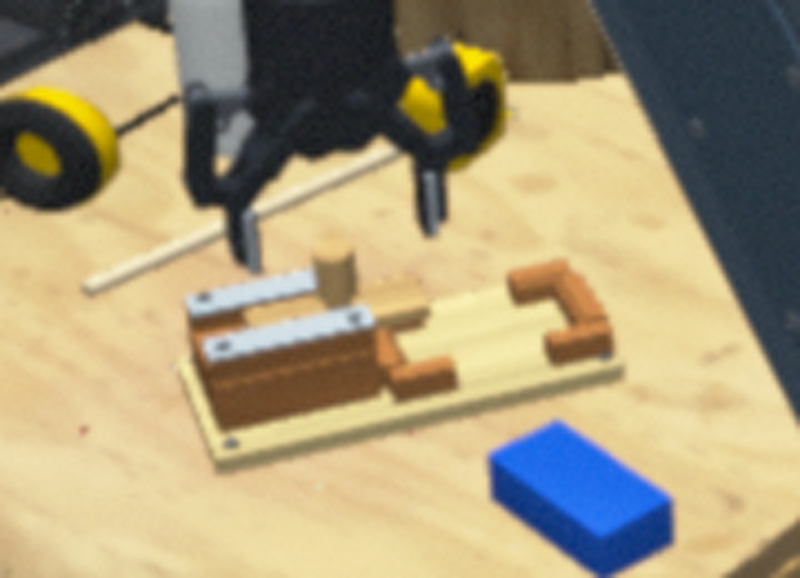

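The fingers straddle the knob at crop (335,272), still a little above it, so I'll lower slightly and close.

Call:
{"fn": "send_rows", "kwargs": {
  "commands": [
    {"delta_pos":[-0.3,0.2,-0.4],"yaw":0},
    {"delta_pos":[0,0,0],"yaw":0},
    {"delta_pos":[0,0,0],"yaw":0},
    {"delta_pos":[0,0,0],"yaw":0},
    {"delta_pos":[0,0,0],"yaw":0},
    {"delta_pos":[0,0,0],"yaw":0}
  ],
  "grip": 1,
  "force": 40
}}

```text
t: 3.65
tcp_pos: [0.5165, 0.1747, 0.0682]
tool_rot: [0.989, -0.147, 0.007, -0.003]
force: [-0.5, -0.3, 0.2]
finger_gap: 0.239
```

Call:
{"fn": "send_rows", "kwargs": {
  "commands": [
    {"delta_pos":[0.2,0.7,0],"yaw":0},
    {"delta_pos":[0.2,0.7,0],"yaw":0},
    {"delta_pos":[0.2,0.7,0],"yaw":0},
    {"delta_pos":[0.2,0.6,0],"yaw":0},
    {"delta_pos":[0.1,0.3,0],"yaw":0},
    {"delta_pos":[0,0,0],"yaw":0}
  ]
}}

```text
t: 4.4
tcp_pos: [0.5255, 0.2037, 0.0682]
tool_rot: [0.989, -0.145, 0.006, 0.001]
force: [-1.0, -4.4, 0.5]
finger_gap: 0.233
```

Call:
{"fn": "send_rows", "kwargs": {
  "commands": [
    {"delta_pos":[0.1,0.4,0],"yaw":0},
    {"delta_pos":[0.1,0.4,0],"yaw":0},
    {"delta_pos":[0,0,0],"yaw":0}
  ]
}}

```text
t: 4.78
tcp_pos: [0.5254, 0.2035, 0.0682]
tool_rot: [0.99, -0.143, 0.003, 0.008]
force: [-0.7, 3.2, 0.7]
finger_gap: 0.239
```

Call:
{"fn": "send_rows", "kwargs": {
  "commands": [
    {"delta_pos":[0,0,0],"yaw":0},
    {"delta_pos":[0,0,0],"yaw":0},
    {"delta_pos":[0,0,0],"yaw":0},
    {"delta_pos":[0,0,0.3],"yaw":0.17},
    {"delta_pos":[0,0,0],"yaw":0.17},
    {"delta_pos":[0,0,0],"yaw":0.17},
    {"delta_pos":[0,0,0],"yaw":0.17},
    {"delta_pos":[0,0,0],"yaw":0.17},
    {"delta_pos":[0,0,0],"yaw":0.17},
    {"delta_pos":[0,0,0],"yaw":0.17}
  ],
  "grip": -1
}}

```text
t: 6.02
tcp_pos: [0.5255, 0.209, 0.0707]
tool_rot: [0.89, 0.455, 0.007, 0.003]
force: [0.2, 0.1, 0.4]
finger_gap: 1.0
```

Call:
{"fn": "send_rows", "kwargs": {
  "commands": [
    {"delta_pos":[0,0,0],"yaw":0.17},
    {"delta_pos":[0,0,0],"yaw":0.17},
    {"delta_pos":[0,0,0],"yaw":0},
    {"delta_pos":[0,0,0],"yaw":0}
  ]
}}

```text
t: 6.52
tcp_pos: [0.5254, 0.2105, 0.0706]
tool_rot: [0.798, 0.603, 0.008, 0.001]
force: [-0.7, 1.3, 1.2]
finger_gap: 1.0
```

Call:
{"fn": "send_rows", "kwargs": {
  "commands": [
    {"delta_pos":[0,-0.6,-0.3],"yaw":-0.027},
    {"delta_pos":[0,0,0],"yaw":0},
    {"delta_pos":[0,0,0],"yaw":0},
    {"delta_pos":[0,0,0],"yaw":0},
    {"delta_pos":[0,0,0],"yaw":0},
    {"delta_pos":[0,0,0],"yaw":0}
  ],
  "grip": 1
}}

```text
t: 7.28
tcp_pos: [0.5231, 0.2045, 0.0675]
tool_rot: [0.808, 0.59, 0.006, -0.0]
force: [0.1, -0.2, 0.4]
finger_gap: 0.239
```

Call:
{"fn": "send_rows", "kwargs": {
  "commands": [
    {"delta_pos":[0,0,0],"yaw":0},
    {"delta_pos":[0,0,0],"yaw":0},
    {"delta_pos":[0,0,0],"yaw":0},
    {"delta_pos":[0,0,3],"yaw":0},
    {"delta_pos":[0,0,5],"yaw":0},
    {"delta_pos":[-1,-4.5,1],"yaw":0.08},
    {"delta_pos":[-1,-5,0],"yaw":0.08},
    {"delta_pos":[-1,-5,0],"yaw":0.08},
    {"delta_pos":[-1,-5,0],"yaw":0.08},
    {"delta_pos":[-1,-5,0],"yaw":0.06}
  ],
  "grip": -1
}}

```text
t: 8.52
tcp_pos: [0.4749, -0.0443, 0.1613]
tool_rot: [0.674, 0.739, 0.009, 0.002]
force: [0.8, 0.4, -0.1]
finger_gap: 1.001
```

Call:
{"fn": "send_rows", "kwargs": {
  "commands": [
    {"delta_pos":[-1,-5,-2],"yaw":0},
    {"delta_pos":[0,0,-2],"yaw":0},
    {"delta_pos":[0,0,0],"yaw":0},
    {"delta_pos":[0,0,0],"yaw":0}
  ]
}}

```text
t: 9.02
tcp_pos: [0.4656, -0.1008, 0.122]
tool_rot: [0.676, 0.737, 0.01, 0.005]
force: [-0.2, -1.0, -0.1]
finger_gap: 0.999
```

Call:
{"fn": "send_rows", "kwargs": {
  "commands": [
    {"delta_pos":[-0.7,-1.9,-2],"yaw":-0.012},
    {"delta_pos":[0,0,-3],"yaw":0},
    {"delta_pos":[0,0,0],"yaw":0},
    {"delta_pos":[0,0,0],"yaw":0}
  ]
}}

```text
t: 9.52
tcp_pos: [0.4623, -0.1187, 0.0749]
tool_rot: [0.678, 0.735, 0.011, 0.01]
force: [0.6, 1.0, -0.8]
finger_gap: 0.998
```

```bash
python3 - <<'E'
from h import *
s=manip.sense(); print(s["t"],s["tcp_pos"],s["tool_rot"])
a=manip.snapshot("scene")[200:320,240:400];b=manip.snapshot("top")[215:305,280:400]
cv2.imwrite("pics/s2.png",np.hstack([cv2.resize(a,(400,300)),cv2.resize(b,(400,300),interpolation=cv2.INTER_CUBIC)]))
E
```

```text
9.525 [ 0.46227773 -0.11872011  0.07488814] [0.67824922 0.73468827 0.01092138 0.0095845 ]
```

View pics/s2.png

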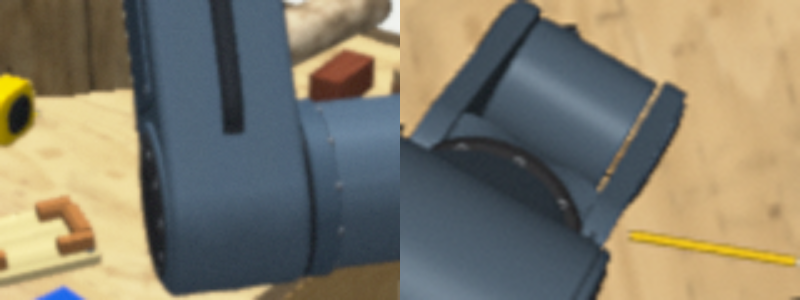

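The arm hides the block in both views, so this picture gives nothing new. I'll descend on the earlier measurement.

Call:
{"fn": "send_rows", "kwargs": {
  "commands": [
    {"delta_pos":[-0.35,-0.1,-2.5],"yaw":0},
    {"delta_pos":[0,0,-2],"yaw":0},
    {"delta_pos":[0,0,-1.2],"yaw":0},
    {"delta_pos":[0,0,0],"yaw":0}
  ]
}}

```text
t: 10.12
tcp_pos: [0.462, -0.1205, 0.0205]
tool_rot: [0.677, 0.735, 0.012, 0.014]
force: [0.3, -0.5, 0.5]
finger_gap: 0.999
```

Call:
{"fn": "send_rows", "kwargs": {
  "commands": [
    {"delta_pos":[-0.3,0,-1.4],"yaw":0},
    {"delta_pos":[0,0,0],"yaw":0}
  ]
}}

```text
t: 10.38
tcp_pos: [0.4602, -0.1209, 0.0078]
tool_rot: [0.677, 0.735, 0.013, 0.016]
force: [0.8, -0.1, -0.0]
finger_gap: 1.0
```

Call:
{"fn": "send_rows", "kwargs": {
  "commands": [
    {"delta_pos":[-0.1,0,-0.2],"yaw":0},
    {"delta_pos":[0,0,0],"yaw":0},
    {"delta_pos":[0,0,0],"yaw":0},
    {"delta_pos":[0,0,0],"yaw":0}
  ],
  "grip": 1,
  "force": 50
}}

```text
t: 10.88
tcp_pos: [0.4607, -0.1215, 0.008]
tool_rot: [0.677, 0.736, 0.013, 0.018]
force: [-0.7, -0.5, -1.0]
finger_gap: 0.514
```

Call:
{"fn": "send_rows", "kwargs": {
  "commands": [
    {"delta_pos":[0,0,2],"yaw":0},
    {"delta_pos":[0,0,4],"yaw":0},
    {"delta_pos":[0.5,3,4],"yaw":-0.08},
    {"delta_pos":[0.5,5,0],"yaw":-0.08},
    {"delta_pos":[0.5,5,0],"yaw":-0.08},
    {"delta_pos":[0.5,5,0],"yaw":-0.08},
    {"delta_pos":[0.5,3,0],"yaw":-0.05},
    {"delta_pos":[0,0,0],"yaw":0},
    {"delta_pos":[0,0,0],"yaw":0}
  ]
}}

```text
t: 12.0
tcp_pos: [0.4858, 0.0933, 0.1108]
tool_rot: [0.805, 0.593, 0.011, 0.021]
force: [-0.5, -0.3, -0.4]
finger_gap: 0.517
```

Call:
{"fn": "send_rows", "kwargs": {
  "commands": [
    {"delta_pos":[0.6,1.2,-2],"yaw":0},
    {"delta_pos":[0,0,-2],"yaw":0},
    {"delta_pos":[0,0,0],"yaw":0},
    {"delta_pos":[0,0,0],"yaw":0}
  ]
}}

```text
t: 12.5
tcp_pos: [0.4922, 0.1008, 0.0703]
tool_rot: [0.807, 0.59, 0.01, 0.021]
force: [-0.4, -0.6, -1.0]
finger_gap: 0.516
```

```bash
python3 - <<'E'
from h import *
s=manip.sense(); print(s["t"],s["tcp_pos"],s["tool_rot"])
S=manip.snapshot("scene");t=manip.snapshot("top"); cv2.imwrite("pics/sc3.png",S); cv2.imwrite("pics/tp3.png",t)
c=np.hstack([cv2.resize(S[230:330,170:300],(520,400),interpolation=cv2.INTER_CUBIC),cv2.resize(t[190:290,160:230+60-60+0],(280,400),interpolation=cv2.INTER_CUBIC)])
cv2.imwrite("pics/s3.png",c)
E
```

```text
12.5 [0.49218364 0.10084643 0.07034716] [0.8067569  0.59042077 0.01018102 0.02104676]
```

View pics/s3.png

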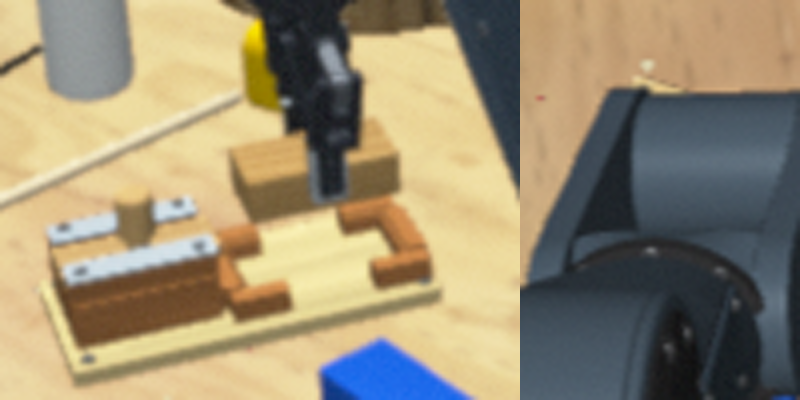

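The block hangs over the pocket with its bottom corners at about crop (250,218) and (397,190), and the bolt is back. I'll enlarge this to measure where the block sits along the pocket.

```bash
python3 - <<'E'
from h import *
S=cv2.imread("pics/sc3.png"); cv2.imwrite("pics/s4.png",cv2.resize(S[255:315,220:284+16],(800,600),interpolation=cv2.INTER_CUBIC))
E
```

```text
(no output)
```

View pics/s4.png

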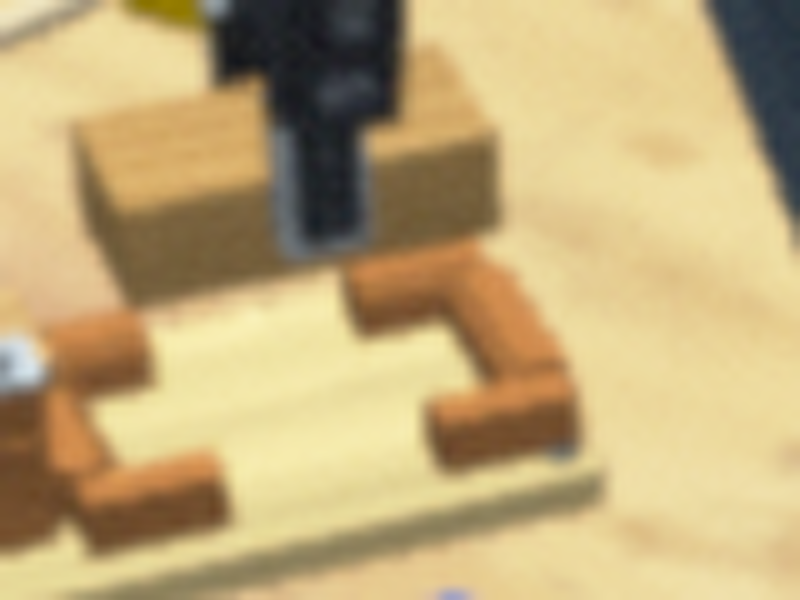

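```bash
python3 - <<'E'
from h import *
a=1.267; yj=np.array([np.cos(a),np.sin(a)]);xj=np.array([yj[1],-yj[0]]); P=np.array([.4920,.1060])
for nm,x,y,z in [("blk TL",125,213,.090),("blk TR",495,135,.090),("blk BL",137,302,.062),("blk BR",497,228,.062),("blk far TL",75,125,.09),("gap near +",228,522,.012),("gap near -",440,470,.012),("gap far+",155,380,.012),("gap far-",365,333,.012)]:
    w=ray("scene",220+x/10-.45,255+y/10-.45,z)[:2]-P; print(nm,(w@xj*1e3).round(1),(w@yj*1e3).round(1))
w=np.array([.4922,.1008])-P; print("tcp",w@xj*1e3,w@yj*1e3)
E
```

```text
blk TL -18.7 39.6
blk TR -18.9 -48.4
blk BL -12.1 37.1
blk BR -13.9 -49.2
blk far TL 24.4 39.7
gap near + -34.0 25.3
gap near - -32.7 -26.4
gap far+ 31.5 24.4
gap far- 31.7 -28.3
tcp 1.7463947005119438 -4.902051157426223
```

The scene view agrees with the knob measurement: the block must go about 4 mm further along +y.

Call:
{"fn": "send_rows", "kwargs": {
  "commands": [
    {"delta_pos":[0,0.4,0],"yaw":0},
    {"delta_pos":[0,0.1,-1.5],"yaw":0},
    {"delta_pos":[0,0,-1],"yaw":0}
  ]
}}

```text
t: 12.98
tcp_pos: [0.4936, 0.1063, 0.0461]
tool_rot: [0.807, 0.59, 0.012, 0.022]
force: [0.7, 0.6, -1.8]
finger_gap: 0.511
```

Call:
{"fn": "send_rows", "kwargs": {
  "commands": [
    {"delta_pos":[-0.15,-0.15,-0.6],"yaw":0},
    {"delta_pos":[-0.05,0,-0.4],"yaw":0},
    {"delta_pos":[0,0,0],"yaw":0}
  ]
}}

```text
t: 13.35
tcp_pos: [0.4903, 0.1048, 0.0337]
tool_rot: [0.807, 0.591, 0.011, 0.021]
force: [-0.6, -0.2, -1.5]
finger_gap: 0.514
```

Call:
{"fn": "send_rows", "kwargs": {
  "commands": [
    {"delta_pos":[0.2,0,-0.4],"yaw":0},
    {"delta_pos":[0,0,-0.3],"yaw":0},
    {"delta_pos":[0,0,0],"yaw":0}
  ]
}}

```text
t: 13.72
tcp_pos: [0.493, 0.1048, 0.0266]
tool_rot: [0.807, 0.591, 0.011, 0.022]
force: [-0.3, -0.5, -1.6]
finger_gap: 0.517
```

Call:
{"fn": "send_rows", "kwargs": {
  "commands": [
    {"delta_pos":[-0.05,0,-0.4],"yaw":0},
    {"delta_pos":[0,0,-0.3],"yaw":0},
    {"delta_pos":[0,0,0],"yaw":0}
  ]
}}

```text
t: 14.1
tcp_pos: [0.4927, 0.1048, 0.0199]
tool_rot: [0.807, 0.591, 0.012, 0.022]
force: [-0.1, 0.3, 2.4]
finger_gap: 0.515
```

Call:
{"fn": "send_rows", "kwargs": {
  "commands": [
    {"delta_pos":[0,0,-0.15],"yaw":0},
    {"delta_pos":[0,0,0],"yaw":0}
  ]
}}

```text
t: 14.35
tcp_pos: [0.4929, 0.1048, 0.0201]
tool_rot: [0.807, 0.591, 0.012, 0.023]
force: [-1.1, 0.0, -0.8]
finger_gap: 0.513
```

Call:
{"fn": "send_rows", "kwargs": {
  "commands": [
    {"delta_pos":[0,0,0.1],"yaw":0},
    {"delta_pos":[0,0,0],"yaw":0},
    {"delta_pos":[0,0,0],"yaw":0},
    {"delta_pos":[0,0,0],"yaw":0}
  ],
  "grip": -0.4
}}

```text
t: 14.85
tcp_pos: [0.4932, 0.1048, 0.0208]
tool_rot: [0.807, 0.591, 0.012, 0.023]
force: [-0.0, -0.3, 1.4]
finger_gap: 0.7
```

Call:
{"fn": "send_rows", "kwargs": {
  "commands": [
    {"delta_pos":[0,0,1],"yaw":0},
    {"delta_pos":[0,0,2],"yaw":0},
    {"delta_pos":[0,0,4],"yaw":0},
    {"delta_pos":[0,0,5],"yaw":0},
    {"delta_pos":[0,0,0],"yaw":0}
  ]
}}

```text
t: 15.48
tcp_pos: [0.4928, 0.1048, 0.1457]
tool_rot: [0.807, 0.591, 0.012, 0.023]
force: [-0.6, 0.3, -1.1]
finger_gap: 0.7
```

```bash
python3 - <<'E'
from h import *
s=manip.sense(); print(s["t"],s["tcp_pos"],s["tool_rot"])
S=manip.snapshot("scene"); cv2.imwrite("pics/sc5.png",S); cv2.imwrite("pics/s5.png",cv2.resize(S[255:330,180:280],(800,600),interpolation=cv2.INTER_CUBIC))
E
```

```text
15.475 [0.49279238 0.10482924 0.1456642 ] [0.80656324 0.59058829 0.01234329 0.02255782]
```

View pics/s5.png

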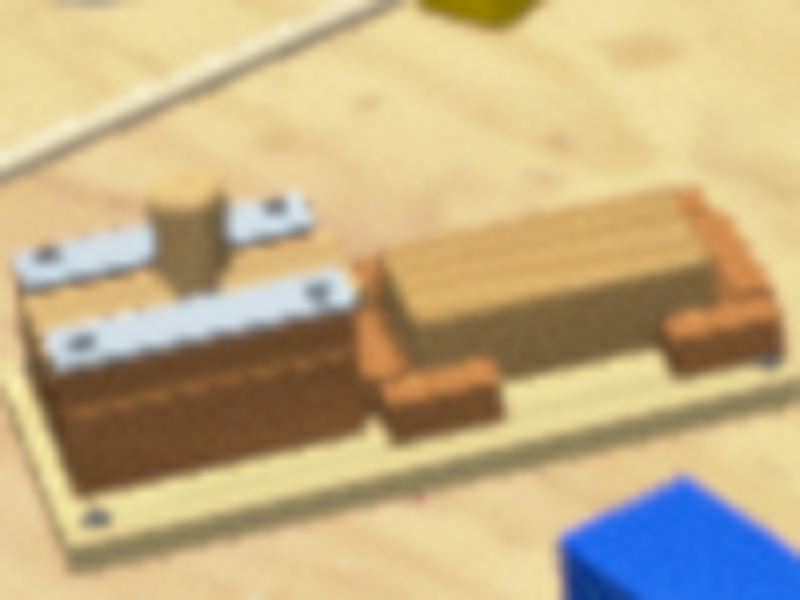

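The block sits flat inside all four walls, its top at crop (380-715, 190-320), and the bolt is still back. Next I'll grip the knob and push it home.

Call:
{"fn": "send_rows", "kwargs": {
  "commands": [
    {"delta_pos":[1,3.5,0],"yaw":0},
    {"delta_pos":[1,3.5,0],"yaw":0},
    {"delta_pos":[1,3,0],"yaw":0},
    {"delta_pos":[0,0,-1],"yaw":0},
    {"delta_pos":[0,0,0],"yaw":0}
  ],
  "grip": -1
}}

```text
t: 16.15
tcp_pos: [0.5164, 0.2054, 0.1277]
tool_rot: [0.807, 0.59, 0.004, 0.019]
force: [0.1, -0.3, -0.5]
finger_gap: 0.999
```

Call:
{"fn": "send_rows", "kwargs": {
  "commands": [
    {"delta_pos":[0.7,0,-2.5],"yaw":0},
    {"delta_pos":[0,0,-2],"yaw":0},
    {"delta_pos":[0,0,-0.6],"yaw":0},
    {"delta_pos":[0,0,0],"yaw":0}
  ]
}}

```text
t: 16.65
tcp_pos: [0.5207, 0.2012, 0.0739]
tool_rot: [0.808, 0.588, 0.001, 0.017]
force: [-0.6, 0.5, 0.1]
finger_gap: 1.003
```

Call:
{"fn": "send_rows", "kwargs": {
  "commands": [
    {"delta_pos":[0.3,0.35,-0.4],"yaw":0},
    {"delta_pos":[0,0,0],"yaw":0},
    {"delta_pos":[0,0,0],"yaw":0},
    {"delta_pos":[0,0,0],"yaw":0},
    {"delta_pos":[0,0,0],"yaw":0},
    {"delta_pos":[0,0,0],"yaw":0}
  ],
  "grip": 1,
  "force": 60
}}

```text
t: 17.4
tcp_pos: [0.5235, 0.205, 0.0717]
tool_rot: [0.809, 0.588, 0.002, 0.017]
force: [0.8, 0.5, -1.8]
finger_gap: 0.232
```

Call:
{"fn": "send_rows", "kwargs": {
  "commands": [
    {"delta_pos":[-0.2,-0.7,0],"yaw":0},
    {"delta_pos":[-0.2,-0.7,0],"yaw":0},
    {"delta_pos":[-0.2,-0.7,0],"yaw":0},
    {"delta_pos":[-0.2,-0.7,0],"yaw":0},
    {"delta_pos":[-0.2,-0.7,0],"yaw":0},
    {"delta_pos":[-0.2,-0.7,0],"yaw":0},
    {"delta_pos":[0,0,0],"yaw":0}
  ]
}}

```text
t: 18.27
tcp_pos: [0.5103, 0.1624, 0.0718]
tool_rot: [0.81, 0.587, 0.003, 0.016]
force: [-0.4, 7.2, -1.7]
finger_gap: 0.227
```

Call:
{"fn": "send_rows", "kwargs": {
  "commands": [
    {"delta_pos":[-0.1,-0.4,0],"yaw":0},
    {"delta_pos":[-0.1,-0.3,0],"yaw":0},
    {"delta_pos":[0,0,0],"yaw":0}
  ]
}}

```text
t: 18.65
tcp_pos: [0.5103, 0.1626, 0.0718]
tool_rot: [0.811, 0.584, 0.01, 0.012]
force: [-0.1, -1.2, 0.2]
finger_gap: 0.227
```

Call:
{"fn": "send_rows", "kwargs": {
  "commands": [
    {"delta_pos":[0,0,0],"yaw":0},
    {"delta_pos":[0,0,0],"yaw":0},
    {"delta_pos":[0,0,0],"yaw":0},
    {"delta_pos":[0,0,2],"yaw":0},
    {"delta_pos":[0,0,5],"yaw":0},
    {"delta_pos":[0,0,5],"yaw":0},
    {"delta_pos":[0,0,0],"yaw":0}
  ],
  "grip": -1
}}

```text
t: 19.52
tcp_pos: [0.5114, 0.1582, 0.1951]
tool_rot: [0.812, 0.584, 0.009, 0.014]
force: [0.3, -1.0, -0.6]
finger_gap: 0.998
```

```bash
python3 - <<'E'
from h import *
s=manip.sense(); print(s["t"],s["tcp_pos"],s["force"],s["finger_gap"])
S=manip.snapshot("scene"); cv2.imwrite("pics/s6.png",cv2.resize(S[240:330,170:290],(800,600),interpolation=cv2.INTER_CUBIC))
E
```

```text
19.525 [0.5113593  0.1582323  0.19514251] [ 0.27769102 -0.98739281 -0.61822004] 0.9979005194054913
```

View pics/s6.png

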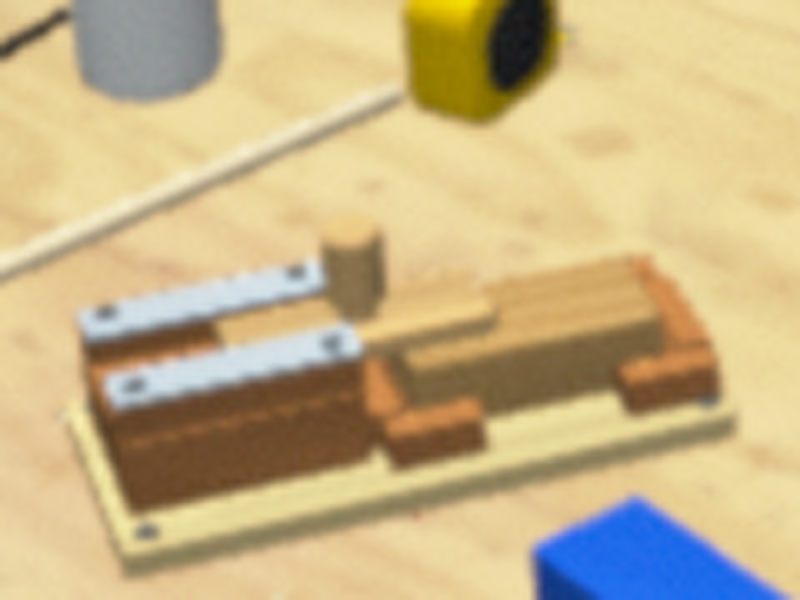

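The bolt is fully home over the block, with the knob at crop (353,268) and its front end at (490,305). The block is flat in the pocket and the gripper is well clear.

```bash
python3 -c "
from station import manip; print(manip.sign_off())"
```

```text
the job is handed in; nothing more can be done
None
```

The striped 45 x 90 x 28 mm block is in the jig's pocket with the bolt pushed home over it. The job was handed in at about 19.5 s of the 61 s allowed, and sign-off gives no verdict.

**What I did:**
- Gripped the knob and drew the bolt back until it stopped. The grip positions on the knob also gave me the pocket's position in robot coordinates.
- Seated the block in the pocket without contact forces on the way in, let go of it and lifted clear.
- Gripped the knob again and pushed the bolt home until it stopped, after about 44.5 mm of travel. I then opened the gripper and raised it to z = 0.195 m.

**Last checks:** the final picture shows the block flat between the pocket walls, the bolt over it and the gripper clear, with wrist force about 1 N. I never went near the offcuts, the tape or the sander, but took no final picture of the offcuts or the sander.

**Disagreements:**
- **Pocket position along its y:** the top camera and the scene camera put it about 2.4 mm and 1.2 mm off the knob-based value. I used the knob value and it fitted.
- **Tool tilt:** the tool had drifted about 0.05 rad off vertical while it carried the block. In the picture the block lay flat once released, but I did not measure its tilt or final position in numbers.

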